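# Aim the infrared applicator over the forearm trough and clamp its boom

## Robot

A 7-joint arm with a two-finger parallel gripper is mounted at the origin on the work surface. World frame = base frame: x ahead of the robot, y to its left, z up, the work surface at z = 0. Lengths are in m, angles in rad, forces in N, time in s.
With the tool pointing down it reaches from about 0.4 to 0.85 m from the base axis. Payload 4.5 kg.
Tool frame: the origin (TCP) lies between the finger pads; the fingertips stand 8 mm ahead of it and the grasp point (between the pads) lies 11 mm behind it; z points along the fingers, y is the direction in which the jaws open and shut (so a half turn about z gives the same grasp; the last joint's range is limited). The gripper opens to 88 mm and grips with 3 to 60 N. Pads are 18 mm wide; open, the fingers measure 123 mm over their backs; the gripper's body (75 mm by 187 mm) begins 45 mm behind the grasp point.
Start: joints at [1.198, 0.689, -0.195, 1.565, 0.157, 0.902, -0.215], TCP at [0.247, -0.574, 0.247] pointing down, gripper open.
Joint ranges: [-3.01, 3.01], [-0.46, 2.08], [-1.47, 1.51], [0.13, 2.56], [-1, 4.14], [0.04, 2.09], [-2.66, 2.66]. Speed limits (rad/s): [2.57, 2.57, 3.14, 3.14, 3.14, 3.14, 3.14].

## Interface

Orientations are given as a rotation vector (axis times angle).
In Python, from bench import bot, eyes, order gives the robot as it stands.
- The arm moves only by the tool drive_tool, never from a script. Its argument "commands" is a list that holds one entry, the list of rows, each a list of 6 numbers: the shift along the tool's x, y, z in cm, then the turn, a rotation vector about the tool's x, y, z in rad. A call has 1 to 8 rows; each row is the pose to reach, as a shift and turn from the pose measured when the call began, along the tool's axes at that moment; what a row does not reach only later rows make up. A row lasts 1/8 s, in which the tool goes at most 62.5 mm and 10.7 degrees, less where a joint would pass 70% of its speed; a pose out of reach is approached as far as the arm can. A call with a gripper value outside its range is refused whole. "fingers" is the finger opening in cm, from 0 to 8.81, set as the call begins (left out, the last holds). The fingers move at their own pace and stop on an object; "newtons" is the grip in N (left out, the last holds). Time passes only in rows, so rows that repeat a pose let the fingers close. It gives the time, the measured TCP pose, the force and the opening at its end, in the units of the state.
- bot.get_state(): the state, without advancing time (a new reading comes with each control period).
- eyes.camera(name): name is "side" or "top"; returns a dict with "frame" (400x640x3 uint8, red, green, blue), "camera_matrix" (3x3 intrinsics, pixels), "k1" (the pictures are not rectified: a ray, as slopes to the right and down, at radius r is drawn at 1 + k1 r^2 times it, then the intrinsics apply), "eye" and "rotation" of the camera in the world. Camera axes: x right, y up, looking along -z (the intrinsics and any distortion apply to the point x, -y, -z); pixel columns grow to the right and rows downward; lengths in m; the calibration is good to about 2 mm. A picture is of the moment at which its call begins. There is no depth.
- order.job_done(): hands the job in, once; it reports no verdict.
The state is a dict: "time_s": time; "joint_pos": joint angles; "qd": joint speeds; "joint_efforts": joint torques, N m; "tool_pos": TCP position; "orientation": TCP orientation; "wrist_force": force on the tool from outside, world axes, zero at the start; "wrist_torque": the same for the moment, N m; "opening": opening from 0.0 (shut) to 1.0 (fully open).
Only numpy, scipy, OpenCV 4.12 (cv2) and the standard library are available. Lean on these libraries where they do the work, as an engineer would, in place of code of your own. Each camera call takes 0.05 s, during which the arm holds its last target.

## Task

Get the bench applicator ready for the next forearm treatment: with a fingertip, swing its boom round until the round head hangs centred over the long middle line of the white forearm trough, then push the small clamp lever on top of the column clockwise (seen from above) until it stops, with the head still centred. Push gently and only push: grip and lift nothing, and leave everything else on the table where it stands.

Things in the scene. Friction and masses are not known exactly. Their poses are not given: they have to be found in the camera images.
- stand: The fixed bench stand: dark cast foot 150 x 120 x 18 mm with an upright steel column 32 mm thick. Origin on the column's axis at table height, z up. The boom and the clamp lever both turn about this axis. At boom angle 0 the boom points along the stand's -x.
- boom (a joint): Swing angle of the boom about the column's axis, rad, counter-clockwise from above positive: 0 = it points along the stand's -x axis, a positive angle carries the head towards the stand's -y. Range -1.2 to 1.2, starts within 0.15 of 0. It stays where it is left and does not coast; turning takes about 0.35 N m. It still yields to a push when the clamp is tight.
- boom_mid (a point): Point on the axis of the boom's tube, 140 mm from the column's axis, 185 mm above the table; a good place to push (about 2.5 N). The boom is a level steel tube 18 mm thick, bare from 30 to 190 mm from the column's axis between a 48 mm thick aluminium hub and the head, with a thin conduit along its top up to 199 mm above the table.
- head (a point): Centre of the applicator head: a white drum 90 mm across with grey ribs, hanging under the boom's free end, 240 mm from the column's axis; underside 128 mm and top 172 mm above the table (a boss on it reaches 198 mm). This point is 151 mm above the table.
- trough: Fixed white forearm trough, an open gutter 280 mm long, 96 mm wide, walls 71 mm high. Origin under its centre at table height; its x axis is the long middle line, y goes across it. It stands on one side of the boom or the other; a steel tray stands on the other side. The head's swing carries it across the middle line within the trough's length, at a boom angle of 0.5 to 0.9 rad one way or the other.
- clamp (a joint): Angle of the clamp lever about the column's axis, rad, growing clockwise seen from above: 0 to 0.5 at the start (loose), 1.75 at its stop (tight). At 0 it points 60 degrees from the stand's +x axis towards its +y, at 1.75 it points 40 degrees from +x towards -y: it sweeps the side away from the boom. It takes about 0.12 N m, stays where it is left and does not move the boom.
- lever_tip (a point): Point on the grip of the clamp lever, 50 mm from the column's axis and 229 mm above the table. The lever is a black bar 15 mm thick that rises outwards from a 25 mm hub on top of the column; its end is 65 mm from the axis, its highest point 240 mm above the table. Nothing lies below the grip but the foot, 210 mm lower.
- tray: Fixed steel instrument tray 270 x 100 x 22 mm, not the trough; origin under its centre.
- gel: Bystander: white gel bottle 58 mm thick, 165 mm tall, standing; origin under its centre. Leave it alone.
- spirit: Bystander: brown glass bottle 54 mm thick, 135 mm tall, standing; origin under its centre. Leave it alone.
- mug: Bystander: white mug 76 mm across, 88 mm tall, behind the stand; origin under its centre. Leave it alone.
- sandglass: Bystander: wooden-framed sandglass 48 mm thick, 84 mm tall, standing under the boom; origin under its centre. Leave it alone.
- hammer: Bystander: reflex hammer 190 mm long, 25 mm high, lying to the robot's left; origin on the table under its middle. Leave it alone.
- jar: Bystander: glass jar 52 mm thick, 70 mm tall, standing in the tray; origin under its centre. Leave it alone.
- goggles: Bystander: black treatment goggles 110 x 48 x 22 mm, lying in the tray; origin under their middle. Leave them alone.

How it is judged:
By the outcome, as a careful person would: the job done as asked, in the order asked, and still so for the second after the job is handed in, with the robot touching nothing.
It also fails if it takes over 51 s, if anything falls off the work surface, if the arm or the gripper's body presses on something with over 40 N, if the wrist force passes 120 N, or if a joint passes its speed limit or range.

## Working session

There is one attempt and no reset: what is moved stays moved. The work goes in short steps, Python scripts to look and compute and a tool call to move; the robot and the scene stay as the last step left them, time stands still between calls to the robot, and variables do not carry over. Pictures are saved under pics/ and viewed, and the job is handed in when it is done.

Besides the shell and the picture viewer there is one more tool, called after "Request:" as name(argument=value, ...) on one line, values as JSON. drive_tool: Moves the arm, as the interface text tells. Its arguments: {"type":"object","properties":{"commands":{"type":"array"},"fingers":{"type":"number"},"newtons":{"type":"number"}},"required":["commands"]}

```bash
ls; mkdir -p pics; python3 - <<'E'
from bench import bot,eyes,order
import cv2
print(bot.get_state())
for n in ("top","side"):
    c=eyes.camera(n); cv2.imwrite(f"pics/{n}0.png",c["frame"][:,:,::-1])
    print(n,c["camera_matrix"],c["k1"],c["eye"],c["rotation"])
E
```

```text
pics
{'time_s': 0.0, 'joint_pos': array([ 1.19779403,  0.68996686, -0.19451772,  1.5663308 ,  0.15729724,
        0.90251058, -0.21508451]), 'qd': array([ 0.00124943,  0.00053773,  0.00029091,  0.00023793,  0.0006095 ,
        0.0001868 , -0.00042711]), 'joint_efforts': array([ 1.58739003e-03, -5.27564335e+01, -1.26627780e+00, -1.53432924e+01,
       -5.26296627e-02,  6.66489432e-03,  1.59927476e-04]), 'tool_pos': array([ 0.24701037, -0.57344782,  0.24592433]), 'orientation': array([-3.07507863e+00, -6.34404811e-01,  7.78400357e-04]), 'wrist_force': array([ 0.24145399, -0.43204482, -0.55335242]), 'wrist_torque': array([-0.021326  ,  0.04713977,  0.05212214]), 'opening': 0.9996605496225344}
top [[373.93925322   0.         323.54948897]
 [  0.         373.93925322 198.19843616]
 [  0.           0.           1.        ]] -0.030183038164038827 [0.46833242 0.07920641 0.96627919] [ 0.09489063 -0.12228444 -1.56906939]
side [[432.62716957   0.         322.28081897]
 [  0.         432.62716957 199.36172019]
 [  0.           0.           1.        ]] -0.04781863527120741 [0.53683121 1.03765179 0.70571112] [ 0.02349341 -1.53703842 -2.67699985]
```

View pics/top0.png

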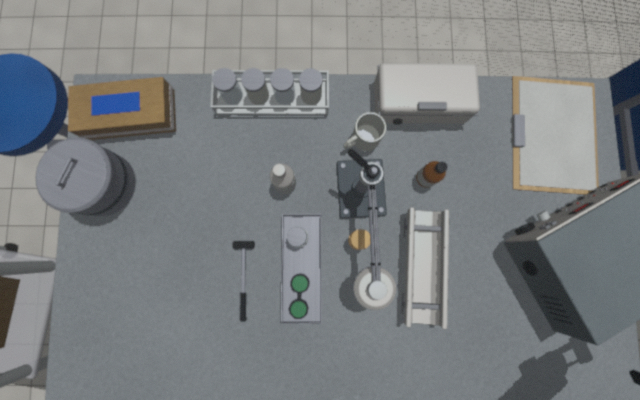

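View pics/side0.png

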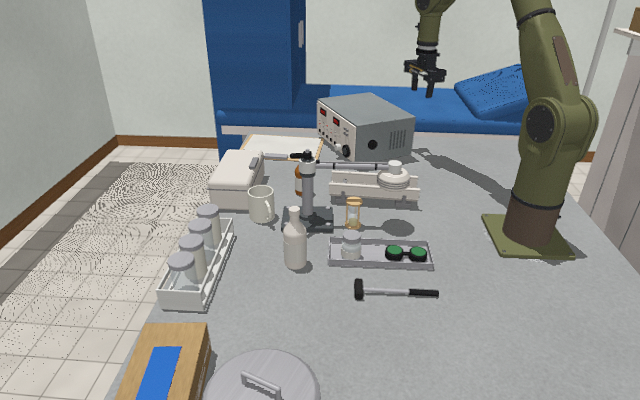

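The top view (up = +x, left = +y) shows the column at about (372,175) and the head at (375,289). The white trough is to the right, around (427,267), and the tray is to the left. The lever points up and left, to about (352,153). I'll enlarge the picture and measure.

```bash
cat > h.py <<'E'
import numpy as np, cv2
from scipy.spatial.transform import Rotation as R
from bench import bot,eyes,order
def ray(c,uv):
    p=cv2.undistortPoints(np.array(uv,float).reshape(-1,1,2),c["camera_matrix"],np.array([c["k1"],0,0,0,0.])).reshape(-1,2)
    d=np.c_[p[:,0],-p[:,1],-np.ones(len(p))]@R.from_rotvec(c["rotation"]).as_matrix().T
    return np.array(c["eye"]),d
def onz(c,uv,z):
    o,d=ray(c,uv); z=np.broadcast_to(z,len(d)); return o+d*((z-o[2])/d[:,2])[:,None]
def proj(c,P):
    q=(np.array(P,float).reshape(-1,3)-c["eye"])@R.from_rotvec(c["rotation"]).as_matrix()
    q=q*[1,-1,-1]
    return cv2.projectPoints(q,np.zeros(3),np.zeros(3),c["camera_matrix"],np.array([c["k1"],0,0,0,0.]))[0].reshape(-1,2)
def crop(c,x0,y0,x1,y1,s,name):
    im=cv2.resize(c["frame"][y0:y1,x0:x1,::-1],None,fx=s,fy=s,interpolation=cv2.INTER_CUBIC)
    for u in range((x0+9)//10*10,x1,10):
        X=int((u-x0+.5)*s); cv2.line(im,(X,0),(X,8 if u%50 else 20),(0,0,255),1)
        if u%50==0: cv2.putText(im,str(u),(X+2,18),0,.4,(0,0,255),1)
    for v in range((y0+9)//10*10,y1,10):
        Y=int((v-y0+.5)*s); cv2.line(im,(0,Y),(8 if v%50 else 20,Y),(0,0,255),1)
        if v%50==0: cv2.putText(im,str(v),(10,Y-2),0,.4,(0,0,255),1)
    cv2.imwrite(f"pics/{name}.png",im)
E
python3 - <<'E'
from h import *
c=eyes.camera("top"); crop(c,320,130,460,340,2.8 and 2.85,"t1")
crop(c,330,130,410,200,8,"t1b")
c=eyes.camera("side"); crop(c,270,130,450,240,4.4,"s1")
E
```

```text
(no output)
```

View pics/t1.png

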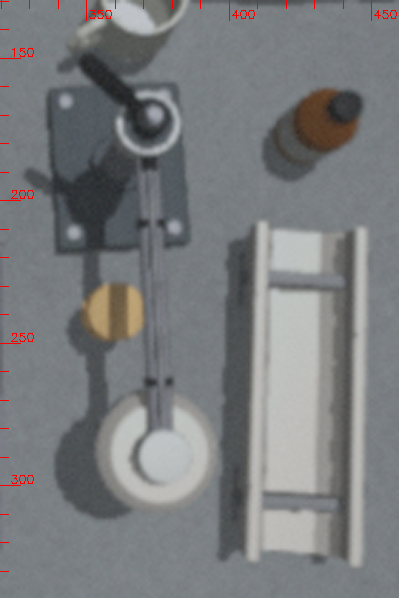

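View pics/t1b.png

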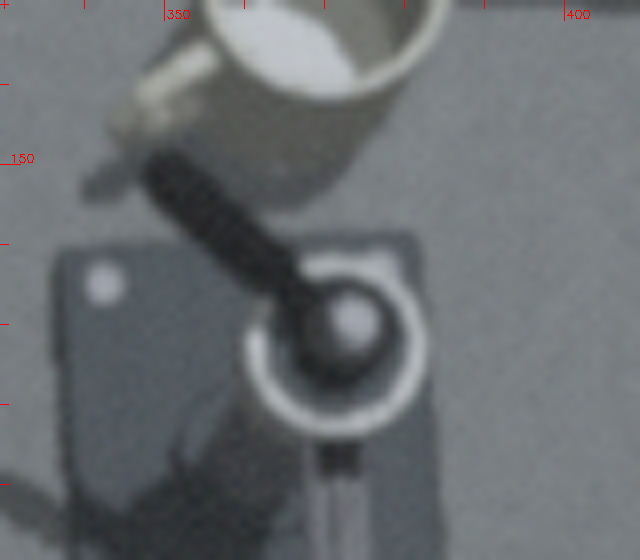

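View pics/s1.png

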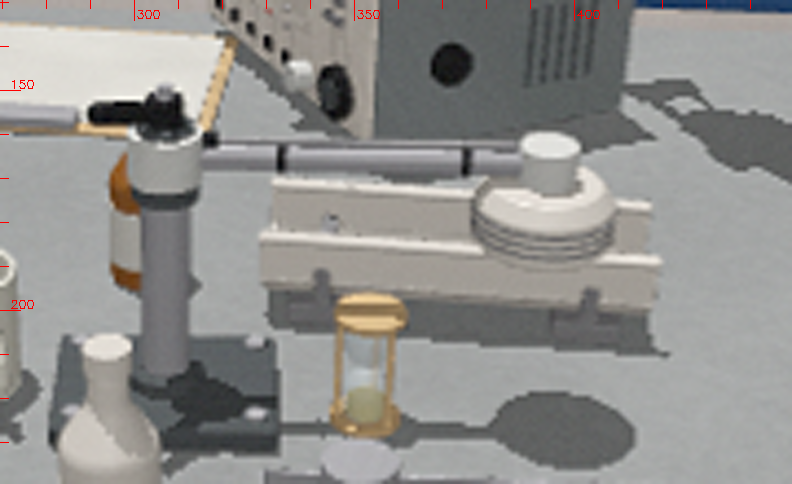

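```bash
python3 - <<'E'
from h import *
c=eyes.camera("top")
f=c["frame"]
crop(c,395,195,460,335,4.2,"t2")
hsv=cv2.cvtColor(f,cv2.COLOR_RGB2HSV)
for v in (225,240,260,280,295):
    print(v,[tuple(int(k) for k in f[v,u]) for u in range(400,452,1)][0:52:1] if v==260 else '')
m=((f.min(2)>150)).astype(np.uint8)*255
cv2.imwrite("pics/m.png",cv2.resize(m[130:340,320:460],None,fx=2.8,fy=2.8,interpolation=0))
E
```

```text
225 
240 
260 [(78, 81, 82), (76, 78, 81), (82, 84, 87), (81, 84, 85), (80, 81, 84), (76, 79, 84), (81, 82, 83), (91, 92, 90), (126, 127, 125), (170, 169, 167), (187, 186, 183), (183, 182, 179), (174, 175, 171), (168, 167, 164), (178, 179, 176), (189, 190, 189), (192, 193, 192), (192, 195, 191), (192, 193, 190), (191, 193, 190), (191, 191, 188), (191, 192, 189), (191, 191, 188), (191, 192, 190), (191, 191, 188), (190, 191, 188), (191, 191, 188), (192, 191, 189), (190, 190, 187), (191, 191, 189), (189, 189, 185), (177, 176, 174), (157, 156, 153), (149, 148, 145), (147, 145, 143), (145, 144, 141), (132, 131, 128), (117, 118, 114), (106, 105, 103), (103, 104, 102), (94, 93, 93), (83, 80, 82), (91, 90, 88), (120, 121, 119), (161, 162, 158), (184, 186, 182), (185, 186, 183), (173, 173, 172), (147, 151, 152), (128, 131, 134), (122, 126, 129), (120, 125, 129)]
280 
295
```

View pics/t2.png

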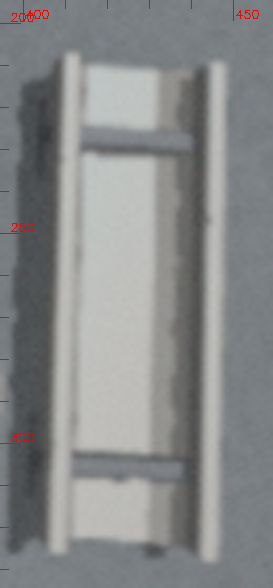

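View pics/m.png

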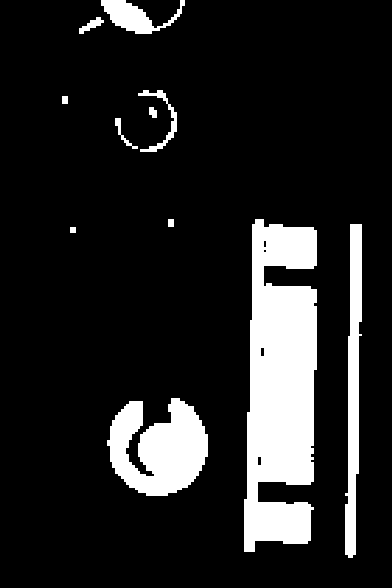

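```bash
cat > meas.py <<'E'
from h import *
def edge(g,v,u0,u1,th):
    # first crossing going u0->u1 of rising above th
    s=1 if u1>u0 else -1
    for u in range(u0,u1,s):
        a,b=g[v,u],g[v,u+s]
        if a<th<=b: return u+s*(th-a)/(b-a)
def trough(c):
    g=c["frame"].astype(float).mean(2)
    L=[];Rr=[]
    for v in range(216,318):
        l=edge(g,v,400 ,415,135); r=edge(g,v,455,440,150)
        if l and r: L.append((l,v)); Rr.append((r,v))
    out=[]
    for pts in (L,Rr):
        P=onz(c,pts,.071)
        vx,vy,x0,y0=cv2.fitLine(P[:,:2].astype(np.float32),cv2.DIST_HUBER,0,.001,.001).ravel()
        if vx<0: vx,vy=-vx,-vy
        out.append((np.array([vx,vy]),np.array([x0,y0])))
        print("edge",vx,vy,x0,y0)
    d=out[0][0]+out[1][0]; d/=np.linalg.norm(d); n=np.array([-d[1],d[0]])
    a=out[0][1]; b=out[1][1]
    print("width",(a-b)@n,"dir deg",np.degrees(np.arctan2(d[1],d[0])))
    return d,(a+b)/2
E
python3 - <<'E'
from meas import *
c=eyes.camera("top"); d,p=trough(c); print(d,p)
crop(c,345,255,405,315,9,"t3")
# clicks at several heights
for z in (.20,.205,.21,.215): print("hub ring",z,onz(c,[[371.4,171.6]],z))
s=eyes.camera("side")
crop(s,280,140,330,220,7,"s3")
E
```

```text
edge 0.99803513 -0.06265681 0.46745723 -0.13887095
edge 0.99803567 -0.062648304 0.4294043 -0.2319618
width 0.09529208 dir deg -3.5920796
[ 0.99803543 -0.06265256] [ 0.44843078 -0.18541637]
hub ring 0.2 [[ 0.63126659 -0.03473954  0.2       ]]
hub ring 0.205 [[ 0.63020344 -0.03399604  0.205     ]]
hub ring 0.21 [[ 0.62914029 -0.03325253  0.21      ]]
hub ring 0.215 [[ 0.62807714 -0.03250903  0.215     ]]
```

View pics/t3.png

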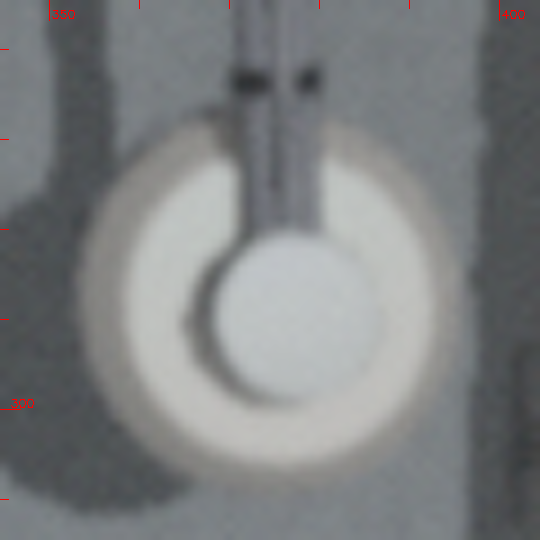

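View pics/s3.png

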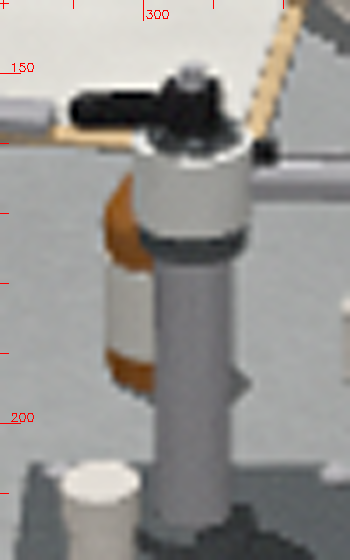

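```bash
cat >> meas.py <<'E'
def col_from_head(): pass
E
python3 - <<'E'
from meas import *
c=eyes.camera("top"); s=eyes.camera("side")
b=onz(c,[[377.5,289.8]],.198); h=onz(c,[[374.3,288.7]],.151); print("boss",b,"drum",h)
# column axis: bottom of column from side view; hub ring from top & side triangulate
def tri(uvt,uvs):
    o1,d1=ray(c,[uvt]);o2,d2=ray(s,[uvs]);A=np.c_[d1[0],-d2[0]]
    t=np.linalg.lstsq(A,o2-o1,rcond=None)[0]; p=o1+t[0]*d1[0];q=o2+t[1]*d2[0]; return (p+q)/2,np.linalg.norm(p-q)
print("boss tri",tri([377.5,289.8],[394.5,163]))
print("hub top",tri([371.4,171.6],[306.6,160.5]))
print("bolt",tri([373.4,169.3],[306.6,149.7]))
print("lever tip",tri([350,151],[291,155]))
for z in (.2,.205,.21): 
  p=onz(c,[[371.4,171.6]],z)[0]; print(z,np.linalg.norm(p[:2]-b[0,:2]),np.linalg.norm(p[:2]-h[0,:2]))
print(onz(s,[[305.5,214.5]],.018))
print("bottles", onz(c,[[434,173]],.135), "gel",onz(c,[[279,170]],.165))
for n,uv,z in (("devL",[505,235],.2),("devTL",[640,178],.2),("dev bot",[595,340],0.2),("gel",[279,170],.165),("mug",[370,127],.088)):
  print(n,onz(c,[uv],z))
E
```

```text
boss [[ 0.38881209 -0.04269571  0.198     ]] drum [[ 0.38629497 -0.04332674  0.151     ]]
boss tri (array([ 0.39000802, -0.0427532 ,  0.19821697]), np.float64(0.0023447607362494156))
hub top (array([ 0.63154263, -0.03479826,  0.1996638 ]), np.float64(0.00040017891741792))
bolt (array([ 0.63041482, -0.03418335,  0.2318622 ]), np.float64(0.002338302997413078))
lever tip (array([0.6670429 , 0.01289863, 0.23607422]), np.float64(0.002443225231231409))
0.2 0.24258501076491715 0.24512208247494244
0.205 0.2415480690106979 0.2440868773754636
0.21 0.24051365451694298 0.24305418792580671
[[ 0.63669455 -0.04533044  0.018     ]]
bottles [[ 0.64216439 -0.18792533  0.135     ]] gel [[0.64197886 0.16223029 0.165     ]]
devL [[ 0.49795946 -0.3105187   0.2       ]]
devTL [[ 0.61926176 -0.62020558  0.2       ]]
dev bot [[ 0.28430985 -0.48498545  0.2       ]]
gel [[0.64197886 0.16223029 0.165     ]]
mug [[ 0.76636911 -0.05028838  0.088     ]]
```

Estimated geometry:
- **Column axis:** about (0.6305, -0.034).
- **Boom:** pointing at about 182°. The trough's middle line needs about 219°.
- **Lever:** at about 52°.

I'll close the fingers, rise clear of the grey device, and move to the +y side of the boom.

Request:
drive_tool(commands=[[[0, 0, -5, 0, 0, 0], [0, 0, -10, 0, 0, 0], [0, 0, -15, 0, 0, 0], [0, 0, -20, 0, 0, 0], [4, -3.8, -20, 0, 0, -0.15], [8, -7.7, -20, 0, 0, -0.3], [12, -11.5, -20, 0, 0, -0.45], [16, -15.4, -20, 0, 0, -0.6]]], fingers=0)

```text
time_s: 1.45
tool_pos: [0.3338, -0.3674, 0.4469]
orientation: [2.748, 1.522, 0.0]
wrist_force: [0.8, 0.8, 0.1]
opening: 0.115
```

Request:
drive_tool(commands=[[[5.5, -1, 0, 0, 0, -0.1], [11, -2, 0, 0, 0, -0.2], [16.5, -3, 0, 0, 0, -0.3], [22, -4, 0, 0, 0, -0.4], [27.5, -5, 0, 0, 0, -0.5], [33, -5.8, 0, 0, 0, -0.593], [38, -6.6, 0, 0, 0, -0.593], [40.4, -7, 0, 0, 0, -0.593]]])

```text
time_s: 2.45
tool_pos: [0.4892, 0.0154, 0.447]
orientation: [2.179, 2.263, 0.002]
wrist_force: [-0.9, -0.2, 0.7]
opening: 0.005
```

Request:
drive_tool(commands=[[[0, 0, 5, 0, 0, 0], [0, 0, 10, 0, 0, 0], [0, 0, 15, 0, 0, 0], [0, 0, 20, 0, 0, 0], [0, 0, 23, 0, 0, 0], [0, 0, 25.5, 0, 0, 0], [0, 0, 26.6, 0, 0, 0], [0, 0, 26.6, 0, 0, 0]]])

```text
time_s: 3.45
tool_pos: [0.4894, 0.0156, 0.1808]
orientation: [-2.179, -2.263, -0.001]
wrist_force: [0.1, -0.1, 0.1]
opening: 0.003
```

```bash
python3 - <<'E'
from h import *
c=eyes.camera("top"); cv2.imwrite("pics/t4.png",c["frame"][:,:,::-1])
s=eyes.camera("side"); crop(s,270,70,450,240,4.4,"s4")
st=bot.get_state(); print(st["tool_pos"],st["wrist_force"],st["joint_pos"])
E
```

```text
[0.49005343 0.01573624 0.18177651] [-0.54315066 -0.48247208  0.34563468] [ 0.18899492  0.65699689 -0.50355741  2.02333108  0.55381053  0.59386729
 -0.65716395]
```

View pics/t4.png

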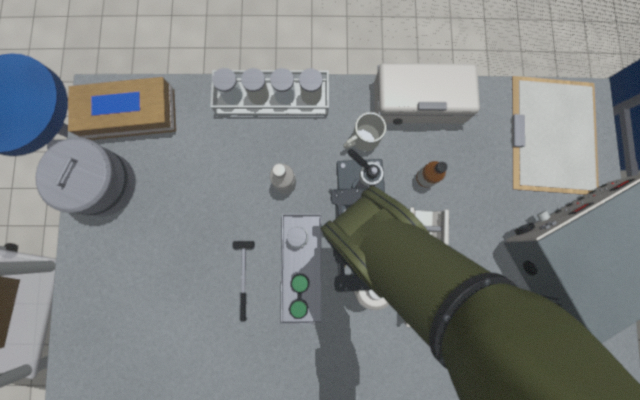

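View pics/s4.png

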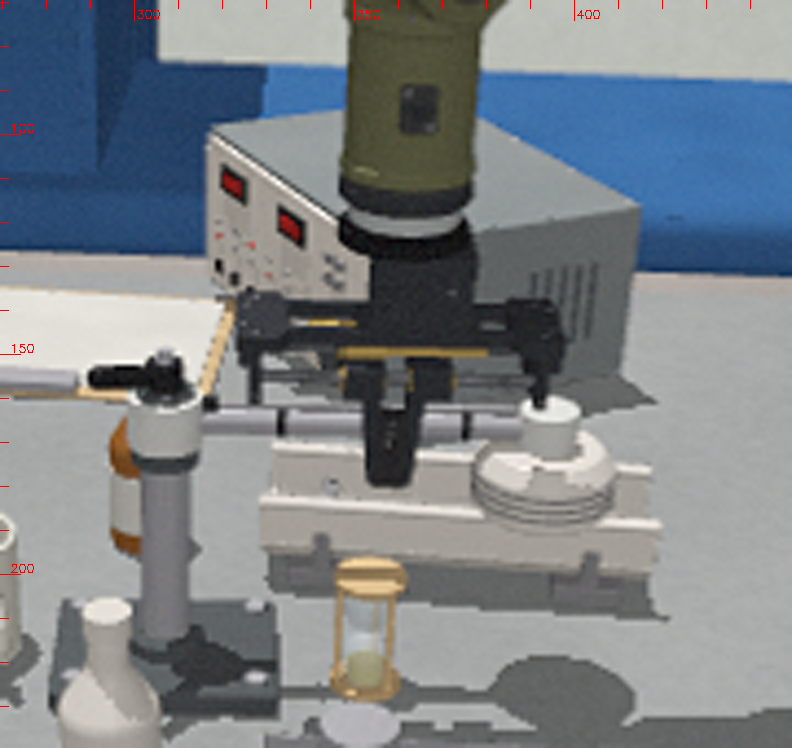

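```bash
python3 - <<'E'
from h import *
s=eyes.camera("side")
crop(s,310,120,420,190,7,"s5")
for uv in ([392.5,162],[326.5,161],[358,179.5]):
  o,d=ray(s,[uv])
  for y in (.0,.0157,.04):
    t=(y-o[1])/d[0,1]; print(uv,o+t*d[0])
E
```

```text
[392.5, 162] [0.40244505 0.         0.22092128]
[392.5, 162] [0.40447835 0.0157     0.2282563 ]
[392.5, 162] [0.40762544 0.04       0.23960924]
[326.5, 161] [0.57588584 0.         0.21676241]
[326.5, 161] [0.57529493 0.0157     0.22416035]
[326.5, 161] [0.57438034 0.04       0.23561068]
[358, 179.5] [0.48989514 0.         0.1652786 ]
[358, 179.5] [0.4906053  0.0157     0.17345551]
[358, 179.5] [0.49170446 0.04       0.1861115 ]
```

View pics/s5.png

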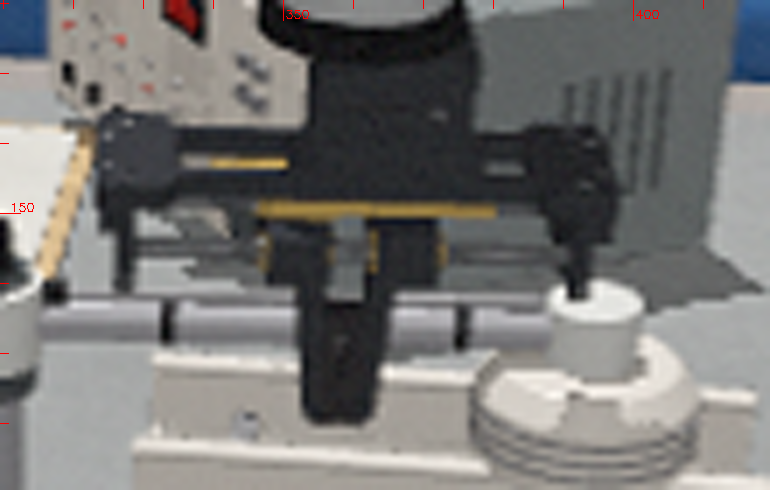

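```bash
cat >> h.py <<'E'
C=np.array([.6305,-.034])
def rows(poses,z=None):
    """poses: list of (x,y,tool-y heading deg); prints rows in cm/rad in current tool frame"""
    st=bot.get_state(); p=st["tool_pos"]; M=R.from_rotvec(st["orientation"]).as_matrix()
    h0=np.degrees(np.arctan2(M[1,1],M[0,1])); print("t",st["time_s"],"pos",p.round(4),"heading y",h0.round(2),"F",st["wrist_force"].round(2),"tilt",M[2].round(4))
    for x,y,h in poses:
        d=M.T@np.array([x-p[0],y-p[1],(z-p[2]) if z else 0])*100
        print([round(float(k),2) for k in d],round(-np.radians((h-h0+180)%360-180),3))
def boompose(th,off=.018):
    a=np.radians(th); u=np.array([np.cos(a),np.sin(a)]); n=np.array([u[1],-u[0]])
    q=C+.14*u+off*n; return q[0],q[1],th-180
E
python3 - <<'E'
from h import *
rows([boompose(182,.03)]+[boompose(t) for t in (182,186,190,194,198,202,206,210,214)],z=.181)
E
```

```text
t 3.6 pos [0.4901 0.0157 0.1819] heading y 2.17 F [-0.58  0.82  0.32] tilt [ 9.0e-04  2.9e-03 -1.0e+00]
[-2.46, -0.15, 0.09] 0.003
[-3.66, -0.15, 0.09] 0.003
[-4.64, -0.25, 0.09] -0.067
[-5.62, -0.27, 0.08] -0.137
[-6.61, -0.23, 0.08] -0.206
[-7.59, -0.12, 0.08] -0.276
[-8.55, 0.06, 0.08] -0.346
[-9.51, 0.31, 0.08] -0.416
[-10.44, 0.62, 0.08] -0.486
[-11.35, 1.0, 0.08] -0.556
```

Request:
drive_tool(commands=[[[-2.5, -0.15, 0, 0, 0, 0], [-3.4, -0.15, 0, 0, 0, 0], [-4.1, -0.2, 0, 0, 0, -0.03], [-4.6, -0.25, 0, 0, 0, -0.07], [-5.1, -0.25, 0, 0, 0, -0.1], [-5.6, -0.27, 0, 0, 0, -0.14], [-6.1, -0.25, 0, 0, 0, -0.17], [-6.6, -0.23, 0, 0, 0, -0.2]]])

```text
time_s: 4.6
tool_pos: [0.4906, -0.0501, 0.182]
orientation: [1.938, 2.47, 0.005]
wrist_force: [0.7, 2.9, 2.4]
opening: 0.006
```

```bash
python3 - <<'E'
from h import *
rows([boompose(t) for t in (196,198,200,202,204,206,208,210,212,214)],z=.181)
c=eyes.camera("top"); crop(c,320,130,460,340,2.8,"t5")
E
```

```text
t 4.6 pos [ 0.4906 -0.0501  0.182 ] heading y 13.77 F [0.74 2.93 2.38] tilt [ 8.0e-04  3.8e-03 -1.0e+00]
[-0.52, -0.08, 0.1] -0.039
[-1.01, -0.12, 0.1] -0.074
[-1.5, -0.14, 0.1] -0.109
[-1.99, -0.14, 0.1] -0.144
[-2.48, -0.12, 0.1] -0.179
[-2.98, -0.09, 0.1] -0.213
[-3.47, -0.04, 0.1] -0.248
[-3.95, 0.03, 0.1] -0.283
[-4.44, 0.11, 0.1] -0.318
[-4.92, 0.22, 0.1] -0.353
```

View pics/t5.png

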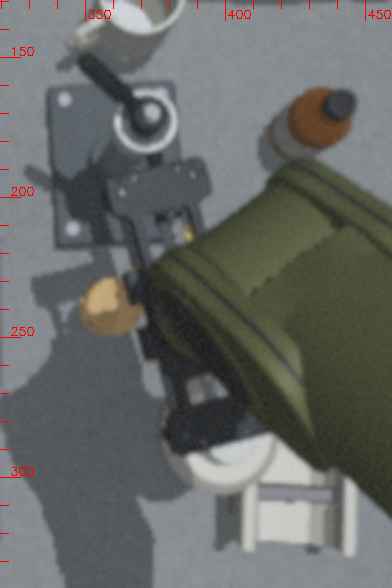

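The wrist reads about 2.9 N and the head has moved right, to roughly (395,290). The swing is working, so I'll continue to about 213° and then measure.

Request:
drive_tool(commands=[[[-0.5, -0.08, 0, 0, 0, -0.04], [-1.1, -0.12, 0, 0, 0, -0.08], [-1.7, -0.14, 0, 0, 0, -0.12], [-2.3, -0.13, 0, 0, 0, -0.17], [-2.9, -0.1, 0, 0, 0, -0.21], [-3.5, -0.04, 0, 0, 0, -0.25], [-4.1, 0.05, 0, 0, 0, -0.29], [-4.6, 0.15, 0, 0, 0, -0.33]]])

```text
time_s: 5.65
tool_pos: [0.5033, -0.0953, 0.1818]
orientation: [1.503, 2.756, 0.005]
wrist_force: [-0.0, 3.7, 1.1]
opening: 0.004
```

```bash
python3 - <<'E'
from h import *
rows([boompose(t) for t in (214,215,216,217,218,219,220)],z=.181)
c=eyes.camera("top"); crop(c,320,130,460,340,2.8,"t6")
s=eyes.camera("side"); crop(s,270,70,450,240,4.4,"s6")
E
```

```text
t 5.65 pos [ 0.5033 -0.0953  0.1818] heading y 32.76 F [-0.02  3.68  1.13] tilt [-8.0e-04  3.9e-03 -1.0e+00]
[-0.23, -0.02, 0.08] -0.022
[-0.48, -0.04, 0.08] -0.039
[-0.72, -0.06, 0.08] -0.056
[-0.97, -0.08, 0.08] -0.074
[-1.21, -0.09, 0.08] -0.091
[-1.46, -0.09, 0.08] -0.109
[-1.71, -0.1, 0.08] -0.126
```

View pics/t6.png

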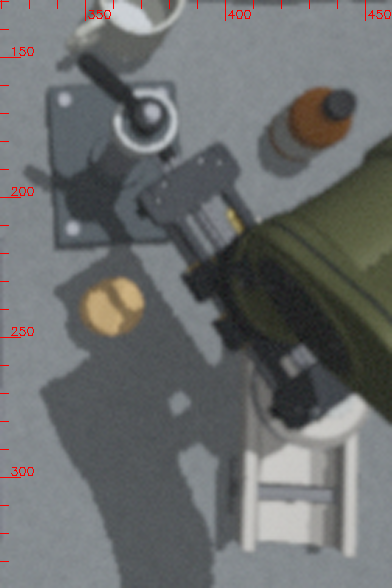

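View pics/s6.png

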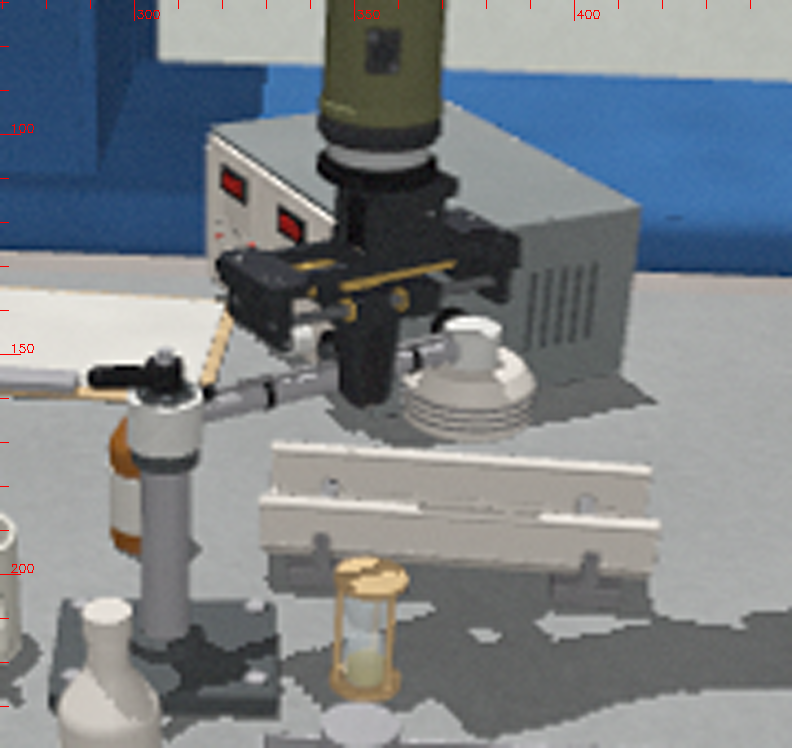

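Request:
drive_tool(commands=[[[-0.3, -0.03, 0, 0, 0, -0.03], [-0.6, -0.05, 0, 0, 0, -0.05], [-0.9, -0.07, 0, 0, 0, -0.07], [-0.9, -0.07, 0, 0, 0, -0.07]]])

```text
time_s: 6.25
tool_pos: [0.5076, -0.1049, 0.1815]
orientation: [1.41, 2.804, 0.002]
wrist_force: [-0.3, 1.6, 0.7]
opening: 0.006
```

```bash
python3 - <<'E'
from h import *
rows([boompose(t) for t in (217,218,219,220)],z=.181)
E
```

```text
t 6.25 pos [ 0.5076 -0.1049  0.1815] heading y 36.6 F [-0.32  1.63  0.72] tilt [-0.0021  0.0028 -1.    ]
[0.07, 0.08, 0.05] -0.007
[-0.18, 0.05, 0.06] -0.025
[-0.43, 0.03, 0.06] -0.042
[-0.67, 0.01, 0.06] -0.059
```

Request:
drive_tool(commands=[[[2, 0, 0, 0, 0, 0], [4, 0, 0, 0, 0, 0], [4, 0, -6, 0, 0, 0], [4, 0, -12, 0, 0, 0], [4, 0, -18, 0, 0, 0], [4, 0, -24, 0, 0, 0], [2, -5, -27, 0, 0, 0], [0, -10, -27, 0, 0, 0]]])

```text
time_s: 7.25
tool_pos: [0.4271, -0.1659, 0.4537]
orientation: [1.407, 2.798, 0.002]
wrist_force: [0.8, -1.0, -0.4]
opening: 0.005
```

Request:
drive_tool(commands=[[[-2, -5.2, 0, 0, 0, 0], [-4, -10.4, 0, 0, 0, 0], [-6, -15.6, 0, 0, 0, 0], [-8, -20.8, 0, 0, 0, 0], [-10, -26, 0, 0, 0, 0], [-12, -31, 0, 0, 0, 0]]])

```text
time_s: 8.0
tool_pos: [0.2475, -0.4493, 0.4532]
orientation: [1.411, 2.797, -0.001]
wrist_force: [0.9, -1.1, 0.4]
opening: 0.009
```

```bash
python3 - <<'E'
from h import *
rows([(0.4840,-.073,36.6)],z=.45)
c=eyes.camera("top"); crop(c,320,130,460,340,2.8,"t7"); crop(c,390,240,460,310,8,"t7b")
s=eyes.camera("side"); crop(s,340,130,420,190,8,"s7")
E
```

```text
t 8.0 pos [ 0.2475 -0.4493  0.4532] heading y 36.47 F [ 0.87 -1.12  0.36] tilt [-0.0082  0.0035 -1.    ]
[16.21, 41.38, 0.33] -0.002
```

View pics/t7.png

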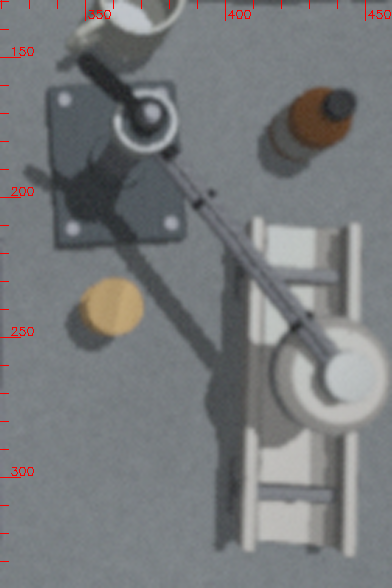

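View pics/t7b.png

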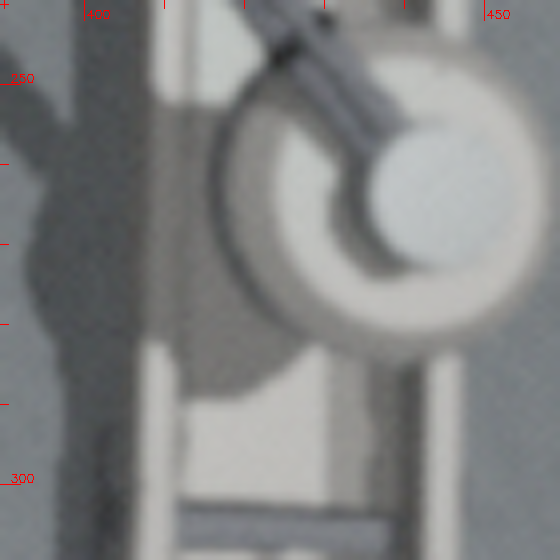

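View pics/s7.png

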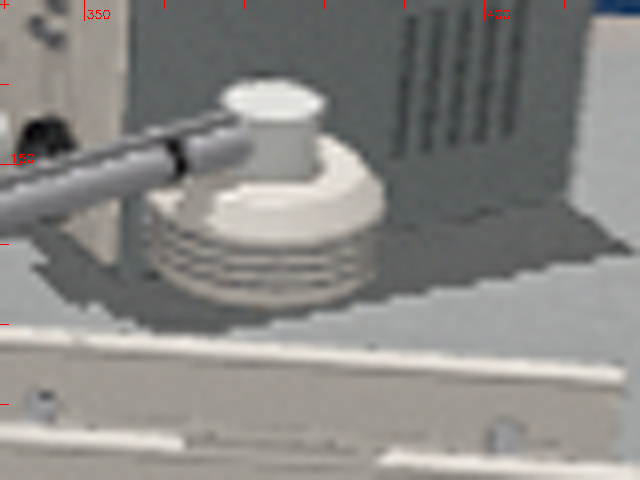

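```bash
cat >> meas.py <<'E'
def boss(c,box):
    x0,y0,x1,y1=box; f=c["frame"].astype(int)[y0:y1,x0:x1]
    # boss is neutral/bluish, drum top is warm
    f=cv2.GaussianBlur(f.astype(np.float32),(0,0),.6)
    m=((f[...,2]-f[...,0]>-1.5)&(f.mean(2)>165)).astype(np.uint8)
    n,l,st,ce=cv2.connectedComponentsWithStats(m); k=1+np.argmax(st[1:,4])
    pts=cv2.findContours((l==k).astype(np.uint8),cv2.RETR_EXTERNAL,cv2.CHAIN_APPROX_NONE)[0]
    e=cv2.fitEllipse(np.vstack(pts)); hull=cv2.minEnclosingCircle(np.vstack(pts))
    return np.array(e[0])+[x0,y0],e[1],np.array(ce[k])+[x0,y0],np.array(hull[0])+[x0,y0],hull[1],st[k,4]
E
python3 - <<'E'
from meas import *
c=eyes.camera("top"); 
b=boss(c,(425,245,460,285)); print(b)
p=np.array([0.44843078,-0.18541637]); d=np.array([ 0.99803543,-0.06265256]); n=np.array([-d[1],d[0]])
for uv in (b[0],b[2],b[3],(444.5,263.9)):
    q=onz(c,[uv],.198)[0,:2]; w=q-C; print(q,"off mm",1000*(q-p)@n,"len",np.linalg.norm(w),"ang",np.degrees(np.arctan2(w[1],w[0]))%360)
E
```

```text
(array([444.62957954, 261.7150898 ]), (15.822798728942871, 26.028263092041016), array([444.91883117, 262.03571429]), array([443. , 260.5]), 13.865524291992188, np.int32(308))
[ 0.44405951 -0.18183309] off mm 3.302364801840523 len 0.23793839412097342 ang 218.41173509956738
[ 0.44340782 -0.18240364] off mm 2.6921144608845684 len 0.2388035267651887 ang 218.42184860324798
[ 0.44653668 -0.17856556] off mm 6.718678643804949 len 0.2339694511227688 ang 218.16164689553017
[ 0.43964781 -0.18137159] off mm 3.486559880612247 len 0.24112847891948877 ang 217.6744787345836
```

```bash
python3 - <<'E'
from meas import *
c=eyes.camera("top"); f=cv2.GaussianBlur(c["frame"].astype(np.float32),(0,0),.6)
x0,y0,x1,y1=425,245,460,285
g=f[y0:y1,x0:x1]
m=((g[...,2]-g[...,0]>-1.5)&(g.mean(2)>165)).astype(np.uint8)
m=cv2.resize(m,None,fx=4,fy=4,interpolation=0)
m=cv2.morphologyEx(m,cv2.MORPH_OPEN,cv2.getStructuringElement(cv2.MORPH_ELLIPSE,(49,49)))
cv2.imwrite("pics/mb.png",m*255)
p=np.array([0.44843078,-0.18541637]); d=np.array([ 0.99803543,-0.06265256]); n=np.array([-d[1],d[0]])
k=max(cv2.findContours(m,cv2.RETR_EXTERNAL,cv2.CHAIN_APPROX_NONE)[0],key=len)
(cx,cy),r=cv2.minEnclosingCircle(k); M=cv2.moments(k)
for a in ((cx,cy),(M["m10"]/M["m00"],M["m01"]/M["m00"])):
    uv=[x0+(a[0]+.5)/4-.5,y0+(a[1]+.5)/4-.5]; q=onz(c,[uv],.198)[0,:2]; w=q-C
    print(uv,r/4,q,"off",1000*(q-p)@n,np.linalg.norm(w),np.degrees(np.arctan2(w[1],w[0]))%360)
# drum silhouette from crop estimates
for z in (.14,.151):
    q=onz(c,[[390+380.5/8-.5,240+196/8-.5]],z)[0,:2]; print("drum",z,q,"off",1000*(q-p)@n)
E
```

```text
[445.75, 263.75] 9.261841773986816 [ 0.43993433 -0.18397196] off 0.9092442522940378 0.24250126966505395 218.20214744311969
[445.40246753534547, 263.8739695519213] 9.261841773986816 [ 0.43968859 -0.18324157] off 1.6228051705724817 0.2422437608582085 218.0304477183733
drum 0.14 [ 0.43736757 -0.18449759] off 0.2238366321805714
drum 0.151 [ 0.43777979 -0.18098698] off 3.753376808860391
```

View pics/mb.png

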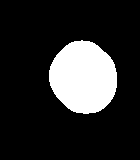

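```bash
python3 - <<'E'
from meas import *
acc=sum(eyes.camera("top")["frame"].astype(float) for _ in range(6))/6
np.save("acc7.npy",acc)
for v in (262,264,266):
    print(v,[(u,int(acc[v,u].mean()),round(acc[v,u,2]-acc[v,u,0],1)) for u in list(range(412,422))+list(range(428,462))])
for u in (444,446): print(u,[(v,int(acc[v,u].mean()),round(acc[v,u,2]-acc[v,u,0],1)) for v in range(250,290)])
E
```

```text
262 [(412, 108, np.float64(-3.2)), (413, 108, np.float64(-2.7)), (414, 109, np.float64(-2.2)), (415, 103, np.float64(-2.0)), (416, 82, np.float64(1.0)), (417, 84, np.float64(2.8)), (418, 108, np.float64(0.0)), (419, 124, np.float64(-2.8)), (420, 131, np.float64(-2.7)), (421, 133, np.float64(-3.3)), (428, 191, np.float64(0.3)), (429, 191, np.float64(0.3)), (430, 186, np.float64(0.2)), (431, 167, np.float64(-0.3)), (432, 126, np.float64(-1.2)), (433, 94, np.float64(0.2)), (434, 85, np.float64(3.5)), (435, 100, np.float64(3.0)), (436, 144, np.float64(5.3)), (437, 179, np.float64(4.8)), (438, 191, np.float64(5.5)), (439, 193, np.float64(5.8)), (440, 193, np.float64(5.7)), (441, 193, np.float64(5.5)), (442, 193, np.float64(5.3)), (443, 192, np.float64(5.2)), (444, 191, np.float64(4.3)), (445, 191, np.float64(4.2)), (446, 190, np.float64(5.2)), (447, 189, np.float64(5.0)), (448, 189, np.float64(4.5)), (449, 188, np.float64(4.7)), (450, 188, np.float64(5.3)), (451, 187, np.float64(5.5)), (452, 187, np.float64(3.7)), (453, 186, np.float64(1.8)), (454, 187, np.float64(-1.7)), (455, 187, np.fl
[... 4444 characters left out ...]
np.float64(4.7)), (267, 188, np.float64(4.5)), (268, 187, np.float64(5.0)), (269, 186, np.float64(4.5)), (270, 186, np.float64(4.8)), (271, 185, np.float64(4.5)), (272, 183, np.float64(4.2)), (273, 178, np.float64(1.5)), (274, 182, np.float64(-1.7)), (275, 186, np.float64(-4.0)), (276, 188, np.float64(-3.8)), (277, 188, np.float64(-4.3)), (278, 187, np.float64(-4.3)), (279, 182, np.float64(-3.8)), (280, 165, np.float64(-4.3)), (281, 148, np.float64(-3.5)), (282, 138, np.float64(-3.5)), (283, 140, np.float64(-1.3)), (284, 157, np.float64(-2.5)), (285, 173, np.float64(-2.2)), (286, 178, np.float64(-3.2)), (287, 179, np.float64(-2.8)), (288, 179, np.float64(-3.5)), (289, 178, np.float64(-3.5))]
```

```bash
python3 - <<'E'
from meas import *
c=eyes.camera("top")
p=np.array([0.44843078,-0.18541637]); d=np.array([ 0.99803543,-0.06265256]); n=np.array([-d[1],d[0]])
o=lambda uv,z:(1000*(onz(c,[uv],z)[0,:2]-p)@n).round(2)
print("boss",o([444.7,264],.198), onz(c,[[444.7,264]],.198))
for z1,z2 in ((.128,.16),(.132,.155),(.128,.15)): 
    a,b=o([415.4,264],z1),o([458.6,264],z2); print(z1,z2,a,b,(a+b)/2)
# foot yaw from bolts
B=onz(c,[[342.7,165.4],[345.4,211.5],[380.6,209.3]],.02); print(np.degrees(np.arctan2(*(B[0]-B[1])[1::-1])),np.degrees(np.arctan2(*(B[1]-B[2])[1::-1])))
d,p=trough(c)
E
```

```text
boss 3.07 [[ 0.43944336 -0.18177662  0.198     ]]
0.128 0.16 44.99 -40.1 2.4450000000000003
0.132 0.155 46.04 -41.99 2.0249999999999986
0.128 0.15 44.99 -43.88 0.5549999999999997
2.746667402152608 93.54609826413427
edge 0.9980171 -0.06294375 0.42815655 -0.13648959
edge 0.99799085 -0.0633586 0.401447 -0.23030256
width 0.095312454 dir deg -3.620705
```

```bash
python3 - <<'E'
from meas import *
c=eyes.camera("top"); s=eyes.camera("side")
o1,d1=ray(c,[[444.7,264]]);o2,d2=ray(s,[[373.6,142.2]]);t=np.linalg.lstsq(np.c_[d1[0],-d2[0]],o2-o1,rcond=None)[0]
print(o1+t[0]*d1[0],o2+t[1]*d2[0])
E
```

```text
[ 0.43950021 -0.1812631   0.1995117 ] [ 0.4417487  -0.18142639  0.19948263]
```

Request:
drive_tool(commands=[[[2, 5.2, 0, 0, 0, 0], [4, 10.4, 0, 0, 0, 0], [6, 15.6, 0, 0, 0, 0], [8, 20.8, 0, 0, 0, 0], [10, 26, 0, 0, 0, 0], [12.2, 31.2, 0, 0, 0, 0], [14.2, 36.4, 0, 0, 0, 0], [16.2, 41.3, 0, 0, 0, 0]]])

```text
time_s: 9.65
tool_pos: [0.4855, -0.0685, 0.4541]
orientation: [1.405, 2.799, 0.001]
wrist_force: [1.1, -1.2, -0.1]
opening: 0.005
```

Request:
drive_tool(commands=[[[0, 0, 5, 0, 0, 0], [0, 0, 10, 0, 0, 0], [0, 0, 15, 0, 0, 0], [0, 0, 20, 0, 0, 0], [0, 0, 24, 0, 0, 0], [0, 0, 26.5, 0, 0, 0], [0, 0, 27.2, 0, 0, 0], [0, 0, 27.2, 0, 0, 0]]])

```text
time_s: 10.65
tool_pos: [0.4884, -0.0693, 0.1825]
orientation: [1.405, 2.798, 0.001]
wrist_force: [0.7, -0.4, 0.2]
opening: 0.005
```

```bash
python3 - <<'E'
from meas import *
rows([(.5076,-.1049,36.6)],z=.1815)
E
```

```text
t 10.65 pos [ 0.4884 -0.0693  0.1825] heading y 36.68 F [ 0.7  -0.38  0.23] tilt [-0.0089  0.0054 -0.9999]
[-4.0, -0.58, 0.13] 0.001
```

Request:
drive_tool(commands=[[[-1.5, -0.3, 0, 0, 0, 0], [-2.8, -0.5, 0, 0, 0, 0], [-3.5, -0.58, 0, 0, 0, 0], [-3.8, -0.58, 0, 0, 0, 0], [-4.0, -0.58, 0, 0, 0, 0], [-4.15, -0.58, 0, 0, 0, 0], [-4.15, -0.58, 0, 0, 0, 0], [-4.15, -0.58, 0, 0, 0, 0]]])

```text
time_s: 11.65
tool_pos: [0.5081, -0.1055, 0.1828]
orientation: [1.404, 2.8, 0.001]
wrist_force: [-2.7, 1.4, 0.6]
opening: 0.004
```

```bash
python3 - <<'E'
from meas import *
rows([(.5076,-.1049,36.6)],z=.1815)
E
```

```text
t 11.65 pos [ 0.5081 -0.1055  0.1828] heading y 36.74 F [-2.65  1.39  0.6 ] tilt [-0.0081  0.0051 -1.    ]
[0.08, -0.01, 0.13] 0.002
```

Request:
drive_tool(commands=[[[-0.08, 0, 0, 0, 0, 0], [-0.16, 0, 0, 0, 0, -0.01], [-0.16, 0, 0, 0, 0, -0.01], [-0.16, 0, 0, 0, 0, -0.01]]])

```text
time_s: 12.15
tool_pos: [0.509, -0.107, 0.1828]
orientation: [1.39, 2.806, 0.001]
wrist_force: [-2.5, 1.9, 1.1]
opening: 0.002
```

```bash
python3 - <<'E'
from meas import *
rows([(.5076,-.1049,36.6)],z=.1815)
E
```

```text
t 12.15 pos [ 0.509  -0.107   0.1828] heading y 37.29 F [-2.55  1.89  1.12] tilt [-0.0083  0.0048 -1.    ]
[0.25, 0.01, 0.12] 0.012
```

Request:
drive_tool(commands=[[[2, 0, 0, 0, 0, 0], [4, 0, 0, 0, 0, 0], [4, 0, -6, 0, 0, 0], [4, 0, -12, 0, 0, 0], [4, 0, -18, 0, 0, 0], [4, 0, -24, 0, 0, 0], [2, -5, -27, 0, 0, 0], [0, -10, -27, 0, 0, 0]]])

```text
time_s: 13.15
tool_pos: [0.4285, -0.1678, 0.4551]
orientation: [1.386, 2.8, 0.002]
wrist_force: [0.2, -0.3, -0.6]
opening: 0.006
```

Request:
drive_tool(commands=[[[-2, -5.2, 0, 0, 0, 0], [-4, -10.4, 0, 0, 0, 0], [-6, -15.6, 0, 0, 0, 0], [-8, -20.8, 0, 0, 0, 0], [-10, -26, 0, 0, 0, 0], [-12, -31, 0, 0, 0, 0]]])

```text
time_s: 13.9
tool_pos: [0.2532, -0.4538, 0.4546]
orientation: [1.388, 2.798, -0.001]
wrist_force: [0.5, -0.1, 0.4]
opening: 0.01
```

```bash
cat >> meas.py <<'E'
def avg(n=5):
    cs=[eyes.camera("top") for _ in range(n)]; c=cs[-1]; c["avg"]=sum(k["frame"].astype(float) for k in cs)/n; return c
def cross(a,th):
    "sub-index where a crosses th, all"
    return [(i+(th-a[i])/(a[i+1]-a[i])).round(2) for i in range(len(a)-1) if (a[i]-th)*(a[i+1]-th)<0]
E
python3 - <<'E'
from meas import *
c=avg(5); f=c["avg"]; g=f.mean(2); w=f[...,2]-f[...,0]
crop(c,390,235,460,305,8,"t8b")
for v in range(258,272,2):
    print(v,"L",[425+k for k in cross(g[v,425:445],140)],"Rcol",[445+k for k in cross(w[v,445:462],1)],"drumL",[405+k for k in cross(g[v,405:425],96)],"drumR",[455+k for k in cross(w[v,455:464],2.2)])
for u in range(441,450,2): print(u,"TB",[248+k for k in cross(w[248:280,u],1)])
E
```

```text
258 L [np.float64(432.62), np.float64(438.29)] Rcol [np.float64(453.5), np.float64(460.04)] drumL [np.float64(408.26), np.float64(417.04), np.float64(419.64)] drumR [np.float64(460.26)]
260 L [np.float64(433.26), np.float64(437.68)] Rcol [np.float64(454.54), np.float64(460.5)] drumL [np.float64(408.15), np.float64(416.66), np.float64(419.26)] drumR [np.float64(460.71)]
262 L [np.float64(432.76), np.float64(437.43)] Rcol [np.float64(460.35)] drumL [np.float64(408.15), np.float64(416.66), np.float64(419.39)] drumR [np.float64(460.65)]
264 L [np.float64(432.78), np.float64(437.5)] Rcol [np.float64(455.07), np.float64(460.36)] drumL [np.float64(408.06), np.float64(416.86), np.float64(419.28)] drumR [np.float64(460.64)]
266 L [np.float64(432.83), np.float64(438.03)] Rcol [np.float64(454.59), np.float64(460.43)] drumL [np.float64(407.94), np.float64(417.36), np.float64(419.57)] drumR [np.float64(460.71)]
268 L [np.float64(425.19), np.float64(433.52), np.float64(439.12)] Rcol [np.float64(453.57)] drumL [np.float64(407.97), np.float64(417.71), np.float64(419.85)] drumR [np.float64(460.25)]
270 L [np.float64(426.12), np.float64(434.7), np.float64(440.91)] Rcol [np.float64(451.6), np.float64(459.5)] drumL [np.float64(407.68), np.float64(418.62), np.float64(420.36)] drumR [np.float64(459.77)]
441 TB [np.float64(251.25), np.float64(271.08)]
443 TB [np.float64(252.89), np.float64(271.53)]
445 TB [np.float64(253.41), np.float64(272.05)]
447 TB [np.float64(253.79), np.float64(271.86)]
449 TB [np.float64(254.28), np.float64(271.3)]
```

View pics/t8b.png

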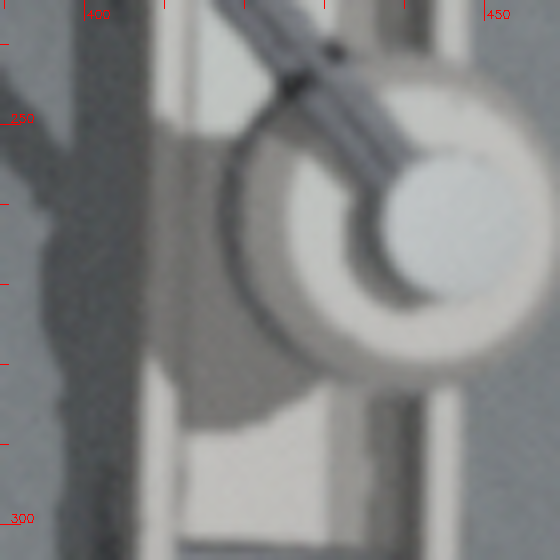

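```bash
python3 - <<'E'
from meas import *
c=eyes.camera("top")
p=np.array([0.44843078,-0.18541637]); d=np.array([ 0.99803543,-0.06265256]); n=np.array([-d[1],d[0]])
o=lambda uv,z:(1000*(onz(c,[uv],z)[0,:2]-p)@n).round(2)
q=onz(c,[[446.25,262.7]],.198)[0]; w=q[:2]-C
print("boss",o([446.25,262.7],.198),q,np.linalg.norm(w),np.degrees(np.arctan2(w[1],w[0]))%360)
for z in (.15,.155,.16): a,b=o([419,263],z),o([460.65,263],z); print(z,a,b,a-b,(a+b)/2)
# circle C from boss positions: initial, mid, now on r=.24
B=[onz(c,[u],.198)[0,:2] for u in ([377.5,289.8],[444.7,264],[446.25,262.7])]
from scipy.optimize import fsolve
print(fsolve(lambda x:[np.linalg.norm(B[0]-x)-.24,np.linalg.norm(B[2]-x)-.24],[.63,-.034]))
E
```

```text
boss -0.09 [ 0.44204849 -0.1851011   0.198     ] 0.24154816657526304 218.72276457756
0.15 42.98 -48.37 91.35 -2.6950000000000003
0.155 44.35 -46.45 90.80000000000001 -1.0500000000000007
0.16 45.71 -44.53 90.24000000000001 0.5899999999999999
[ 0.62866113 -0.03418484]
```

```bash
cat >> h.py <<'E'
C=np.array([.6292,-.0341])
def lev(L,off=.0165,r=.05):
    a=np.radians(L); l=np.array([np.cos(a),np.sin(a)]); m=np.array([-l[1],l[0]]); q=C+r*l+off*m; return q[0],q[1],L
E
python3 - <<'E'
from h import *
rows([lev(51,.036)],z=.44)
E
```

```text
t 14.2 pos [ 0.2557 -0.4505  0.4546] heading y 37.44 F [0.24 1.8  1.07] tilt [-0.0159  0.009  -0.9998]
[15.06, 58.97, 1.75] -0.237
```

Request:
drive_tool(commands=[[[1.5, 6, 0, 0, 0.01, -0.03], [3, 12, 0, 0.01, 0.016, -0.06], [4.5, 18, 0, 0.01, 0.016, -0.09], [6, 24, 0, 0.01, 0.016, -0.12], [7.6, 30, 0, 0.01, 0.016, -0.15], [9.2, 36, 0.5, 0.01, 0.016, -0.18], [10.7, 42, 1, 0.01, 0.016, -0.21], [12.2, 48, 1.5, 0.01, 0.016, -0.237]]])

```text
time_s: 15.2
tool_pos: [0.5639, -0.0587, 0.4425]
orientation: [1.043, 2.962, -0.005]
wrist_force: [1.1, -0.7, -0.4]
opening: 0.007
```

```bash
python3 - <<'E'
from h import *
rows([lev(51,.036)],z=.216)
E
```

```text
t 15.2 pos [ 0.5639 -0.0587  0.4425] heading y 51.21 F [ 1.12 -0.69 -0.39] tilt [-0.0021 -0.0027 -1.    ]
[0.08, 11.08, 22.62] 0.004
```

Next I'll move above the start point, come down partway to TCP z ≈ 0.30, and check before going lower.

Request:
drive_tool(commands=[[[0, 5.5, 0, 0, 0, 0], [0.1, 11, 0, 0, 0, 0], [0.1, 11.1, 5, 0, 0, 0], [0.1, 11.1, 10, 0, 0, 0], [0.1, 11.1, 14, 0, 0, 0], [0.1, 11.1, 14, 0, 0, 0]]])

```text
time_s: 15.95
tool_pos: [0.6308, 0.0286, 0.3]
orientation: [-1.038, -2.962, 0.01]
wrist_force: [-0.2, -0.2, 0.9]
opening: 0.009
```

```bash
python3 - <<'E'
from h import *
rows([lev(51,.036)],z=.216)
c=eyes.camera("top"); crop(c,320,110,460,300,3,"t9")
s=eyes.camera("side"); crop(s,250,70,430,220,4.4,"s9")
E
```

```text
t 15.95 pos [0.6308 0.0286 0.3   ] heading y 51.38 F [-0.16 -0.22  0.93] tilt [ 0.0012 -0.007  -1.    ]
[-0.23, 0.08, 8.4] 0.007
```

View pics/t9.png

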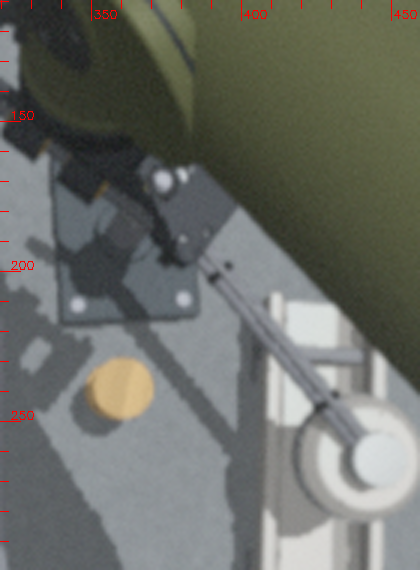

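View pics/s9.png

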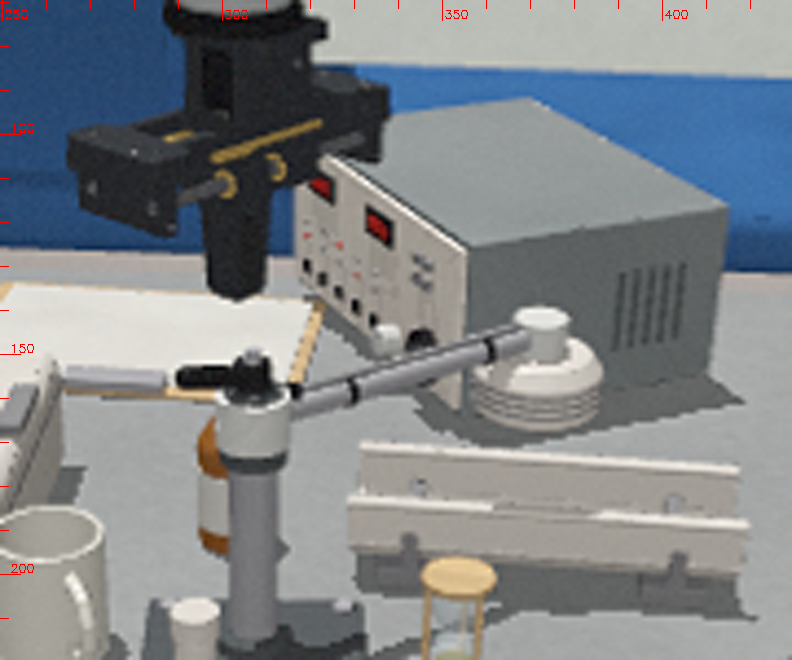

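Request:
drive_tool(commands=[[[0, 0, 3, 0, 0, 0], [0, 0, 6, 0, 0, 0], [0, 0, 7.5, 0, 0, 0], [0, 0, 8.4, 0, 0, 0], [0, 0, 8.4, 0, 0, 0]]])

```text
time_s: 16.68
tool_pos: [0.6337, 0.0295, 0.2206]
orientation: [1.04, 2.961, -0.002]
wrist_force: [0.3, 1.1, 0.1]
opening: 0.005
```

```bash
python3 - <<'E'
from h import *
rows([lev(51,.025)]+[lev(L) for L in (51,46,41,36,31,26,21,16)],z=.216)
s=eyes.camera("side"); crop(s,260,90,340,190,5.5,"s10")
E
```

```text
t 16.675 pos [0.6337 0.0295 0.2206] heading y 51.3 F [0.29 1.08 0.14] tilt [-3.7e-03  3.0e-04 -1.0e+00]
[-1.15, -0.23, 0.46] 0.005
[-2.0, -0.24, 0.47] 0.005
[-2.44, -0.11, 0.47] 0.092
[-2.89, -0.03, 0.47] 0.18
[-3.35, 0.01, 0.47] 0.267
[-3.81, 0.02, 0.47] 0.354
[-4.27, -0.02, 0.47] 0.442
[-4.72, -0.1, 0.48] 0.529
[-5.17, -0.21, 0.48] 0.616
```

View pics/s10.png

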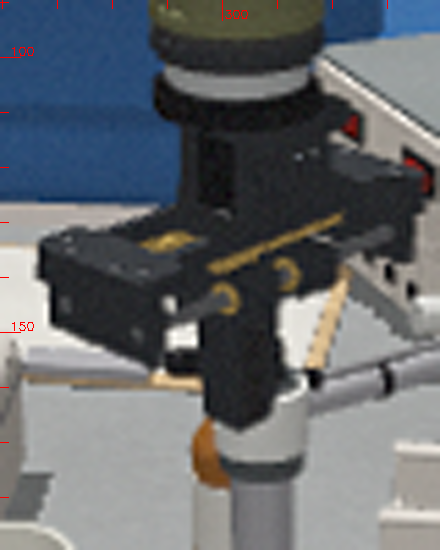

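Request:
drive_tool(commands=[[[-0.8, -0.2, 0.3, 0, 0, 0], [-1.5, -0.2, 0.3, 0, 0, 0], [-2.0, -0.2, 0.3, 0, 0, 0.01], [-2.4, -0.1, 0.3, 0, 0, 0.09], [-2.9, 0, 0.3, 0, 0, 0.18], [-3.35, 0, 0.3, 0, 0, 0.27], [-3.8, 0, 0.3, 0, 0, 0.35], [-4.25, 0, 0.3, 0, 0, 0.44]]])

```text
time_s: 17.73
tool_pos: [0.6668, 0.0044, 0.2183]
orientation: [1.664, 2.662, 0.003]
wrist_force: [-2.6, 2.2, 0.0]
opening: 0.009
```

```bash
python3 - <<'E'
from h import *
rows([lev(L) for L in (26,21,16,11,6,1,-4,-9,-14)],z=.216)
c=eyes.camera("top"); crop(c,320,110,460,300,3,"t11")
s=eyes.camera("side"); crop(s,260,90,380,190,5,"s11")
E
```

```text
t 17.725 pos [0.6668 0.0044 0.2183] heading y 25.97 F [-2.64  2.2   0.04] tilt [-9.0e-04  2.6e-03 -1.0e+00]
[-0.17, -0.07, 0.23] -0.001
[-0.61, 0.06, 0.23] 0.087
[-1.06, 0.14, 0.23] 0.174
[-1.52, 0.19, 0.23] 0.261
[-1.98, 0.2, 0.23] 0.349
[-2.43, 0.16, 0.23] 0.436
[-2.89, 0.09, 0.23] 0.523
[-3.33, -0.02, 0.23] 0.61
[-3.77, -0.18, 0.23] 0.698
```

View pics/s11.png

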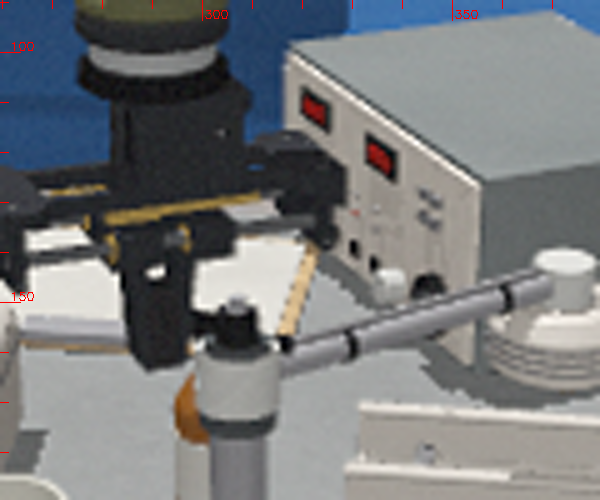

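View pics/t11.png

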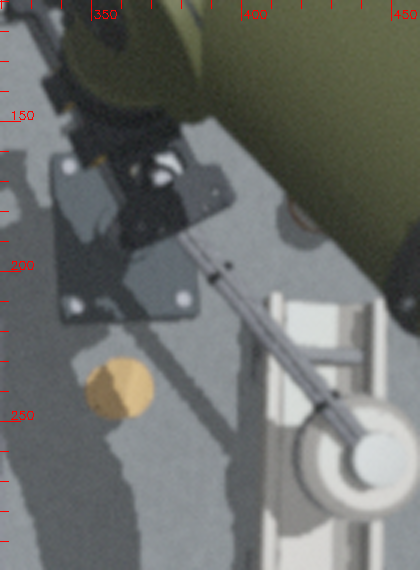

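The wrist reads about 3.4 N in contact and the lever is turning with the finger. The head still sits at about (446,262). I'll continue the push.

Request:
drive_tool(commands=[[[-0.4, 0, 0, 0, 0, 0.04], [-0.85, 0.1, 0, 0, 0, 0.13], [-1.3, 0.17, 0, 0, 0, 0.22], [-1.75, 0.2, 0, 0, 0, 0.3], [-2.2, 0.18, 0, 0, 0, 0.39], [-2.65, 0.13, 0, 0, 0, 0.48], [-3.1, 0.04, 0, 0, 0, 0.57], [-3.5, -0.08, 0, 0, 0, 0.65]]])

```text
time_s: 18.82
tool_pos: [0.6831, -0.0271, 0.2185]
orientation: [2.427, 1.99, 0.009]
wrist_force: [1.9, 3.4, -1.4]
opening: 0.004
```

```bash
python3 - <<'E'
from h import *
rows([lev(L) for L in (-14,-19,-24,-29,-32,-35,-37,-39,-41)],z=.216)
s=eyes.camera("side"); crop(s,260,90,380,190,5,"s12")
E
```

```text
t 18.825 pos [ 0.6831 -0.0271  0.2185] heading y -11.3 F [ 1.86  3.44 -1.43] tilt [ 0.0025  0.006  -1.    ]
[-0.33, -0.08, 0.25] 0.047
[-0.77, 0.03, 0.25] 0.134
[-1.23, 0.09, 0.25] 0.222
[-1.69, 0.11, 0.25] 0.309
[-1.96, 0.11, 0.24] 0.361
[-2.24, 0.09, 0.24] 0.414
[-2.42, 0.07, 0.24] 0.448
[-2.6, 0.04, 0.24] 0.483
[-2.78, 0.01, 0.24] 0.518
```

View pics/s12.png

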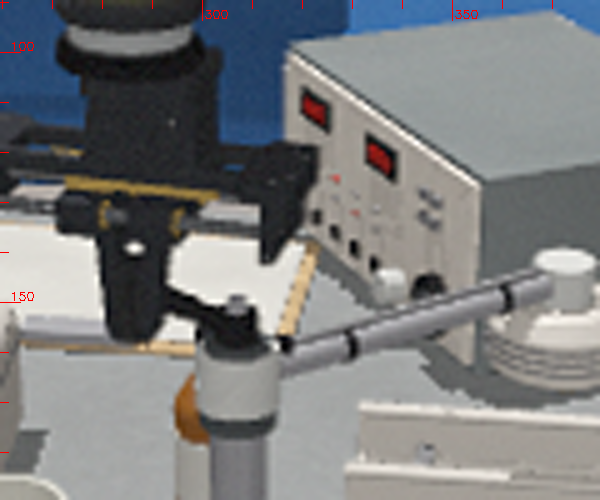

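Request:
drive_tool(commands=[[[-0.4, -0.05, 0.1, 0, 0, 0.06], [-0.8, 0.03, 0.1, 0, 0, 0.14], [-1.2, 0.08, 0.1, 0, 0, 0.22], [-1.5, 0.1, 0.1, 0, 0, 0.27], [-1.8, 0.1, 0.1, 0, 0, 0.33], [-2.0, 0.1, 0.1, 0, 0, 0.37], [-2.2, 0.1, 0.1, 0, 0, 0.4]]])

```text
time_s: 19.75
tool_pos: [0.6811, -0.0499, 0.2182]
orientation: [2.776, 1.462, 0.014]
wrist_force: [4.1, 1.4, 1.1]
opening: 0.007
```

```bash
python3 - <<'E'
from h import *
rows([lev(L) for L in (-33,-35,-37,-39,-41)],z=.217)
E
```

```text
t 19.75 pos [ 0.6811 -0.0499  0.2182] heading y -34.46 F [4.12 1.4  1.08] tilt [ 0.006   0.0077 -1.    ]
[0.14, -0.22, 0.12] -0.026
[-0.03, -0.16, 0.12] 0.009
[-0.21, -0.11, 0.12] 0.044
[-0.39, -0.06, 0.12] 0.079
[-0.57, -0.02, 0.12] 0.114
```

Request:
drive_tool(commands=[[[-0.2, -0.05, 0, 0, 0, 0.03], [-0.2, -0.05, 0, 0, 0, 0.03]]])

```text
time_s: 20.0
tool_pos: [0.6802, -0.0517, 0.2184]
orientation: [2.798, 1.419, 0.016]
wrist_force: [5.3, 1.1, -0.1]
opening: 0.007
```

Request:
drive_tool(commands=[[[-0.2, 0, 0, 0, 0, 0.03], [-0.2, 0, 0, 0, 0, 0.03]]])

```text
time_s: 20.25
tool_pos: [0.6802, -0.0522, 0.2185]
orientation: [2.819, 1.377, 0.021]
wrist_force: [6.0, 2.5, -1.7]
opening: 0.007
```

```bash
python3 - <<'E'
from h import *
rows([lev(L) for L in (-35,-37,-39,-41)],z=.217)
s=eyes.camera("side"); crop(s,260,90,380,190,5,"s13")
E
```

```text
t 20.25 pos [ 0.6802 -0.0522  0.2185] heading y -37.92 F [ 5.97  2.51 -1.7 ] tilt [ 0.0104  0.0099 -0.9999]
[0.2, -0.23, 0.15] -0.051
[0.02, -0.17, 0.15] -0.016
[-0.15, -0.11, 0.15] 0.019
[-0.33, -0.06, 0.15] 0.054
```

View pics/s13.png

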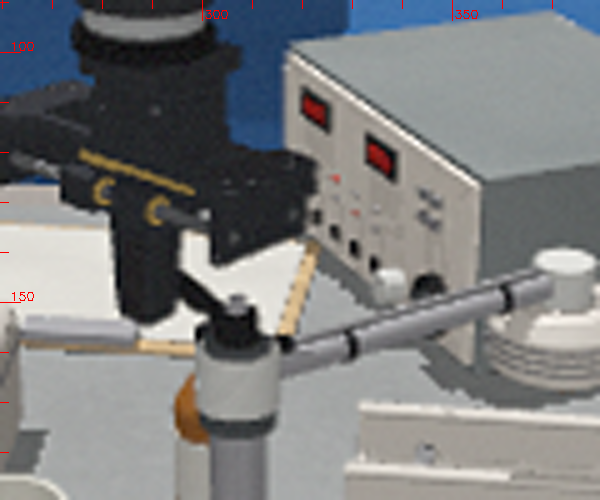

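Request:
drive_tool(commands=[[[-0.2, 0, 0, 0, 0, 0], [-0.4, 0, 0, 0, 0, 0], [-0.4, 0, 0, 0, 0, 0]]])

```text
time_s: 20.68
tool_pos: [0.6801, -0.0523, 0.2187]
orientation: [2.819, 1.381, 0.033]
wrist_force: [9.5, 6.1, -3.3]
opening: 0.002
```

Request:
drive_tool(commands=[[[-0.4, 0, 0, 0, 0, 0], [-0.5, 0, 0, 0, 0, 0], [-0.5, 0, 0, 0, 0, 0]]])

```text
time_s: 21.05
tool_pos: [0.6801, -0.0523, 0.2188]
orientation: [2.819, 1.385, 0.047]
wrist_force: [12.5, 7.1, -5.5]
opening: 0.006
```

The lever is at its stop: the force rose to about 14 N with no further motion. I'll back off, rise, and clear the view.

Request:
drive_tool(commands=[[[1, 0, 0, 0, 0, 0], [2.5, 0, 0, 0, 0, 0], [3, 0, -4, 0, 0, 0], [3, 0, -9, 0, 0, 0], [3, 0, -14, 0, 0, 0], [3, 0, -19, 0, 0, 0], [3, 0, -23, 0, 0, 0], [3, 0, -23, 0, 0, 0]]])

```text
time_s: 22.05
tool_pos: [0.693, -0.031, 0.4532]
orientation: [2.817, 1.384, 0.055]
wrist_force: [-0.5, 0.0, -0.3]
opening: 0.007
```

```bash
python3 - <<'E'
from h import *
rows([(.26,-.45,-38),(.42,-.25,-38)],z=.45)
E
```

```text
t 22.05 pos [ 0.693  -0.031   0.4532] heading y -37.7 F [-0.46  0.02 -0.33] tilt [ 0.0301  0.0176 -0.9994]
[-59.61, -8.65, -1.63] 0.005
[-34.01, -8.22, -0.85] 0.005
```

Request:
drive_tool(commands=[[[-6, -1, 0, 0, -0.03, 0], [-12, -2, 0, 0.02, -0.03, 0], [-18, -3, -1, 0.02, -0.03, 0], [-24, -4, -1, 0.02, -0.03, 0], [-30, -5, -1, 0.02, -0.03, 0], [-36, -6, -1, 0.02, -0.03, 0], [-42, -7, -1.5, 0.02, -0.03, 0], [-48, -8, -1.5, 0.02, -0.03, 0]]])

```text
time_s: 23.05
tool_pos: [0.3336, -0.3627, 0.4513]
orientation: [-2.816, -1.383, 0.004]
wrist_force: [1.6, -1.0, 0.5]
opening: 0.003
```

Request:
drive_tool(commands=[[[-5, 0, 0, 0, 0, 0], [-10, 0, 0, 0, 0, 0], [-12, 0, 0, 0, 0, 0], [-12, 0, 0, 0, 0, 0]]])

```text
time_s: 23.55
tool_pos: [0.2596, -0.4576, 0.4502]
orientation: [-2.814, -1.379, 0.004]
wrist_force: [0.9, 0.8, -0.0]
opening: 0.004
```

```bash
python3 - <<'E'
from meas import *
st=bot.get_state(); print(st["time_s"],st["tool_pos"],st["wrist_force"])
c=avg(5); f=c["avg"]; g=f.mean(2); w=f[...,2]-f[...,0]
cv2.imwrite("pics/t14.png",c["frame"][:,:,::-1])
crop(c,340,135,420,205,8,"t14b"); crop(c,390,235,460,305,8,"t14c")
for v in range(258,272,2):
    print(v,"L",[425+k for k in cross(g[v,425:445],140)],"Rcol",[445+k for k in cross(w[v,445:462],1)])
for u in range(443,450,2): print(u,"TB",[248+k for k in cross(w[248:280,u],1)])
s=eyes.camera("side"); crop(s,270,120,420,230,5,"s14")
E
```

```text
23.55 [ 0.25957661 -0.45761394  0.45016986] [ 0.91334192  0.77491648 -0.01745154]
258 L [np.float64(432.63), np.float64(438.31)] Rcol [np.float64(453.69), np.float64(460.11)]
260 L [np.float64(433.25), np.float64(437.69)] Rcol [np.float64(454.31), np.float64(460.55)]
262 L [np.float64(432.77), np.float64(437.44)] Rcol [np.float64(460.5)]
264 L [np.float64(432.8), np.float64(437.51)] Rcol [np.float64(454.88), np.float64(460.3)]
266 L [np.float64(432.85), np.float64(438.05)] Rcol [np.float64(454.56), np.float64(460.35)]
268 L [np.float64(425.25), np.float64(433.53), np.float64(439.13)] Rcol [np.float64(453.47), np.float64(460.09)]
270 L [np.float64(426.13), np.float64(434.72), np.float64(440.98)] Rcol [np.float64(451.56), np.float64(459.44)]
443 TB [np.float64(253.3), np.float64(271.59)]
445 TB [np.float64(253.47), np.float64(271.71)]
447 TB [np.float64(253.59), np.float64(271.78)]
449 TB [np.float64(254.15), np.float64(271.44)]
```

View pics/t14.png

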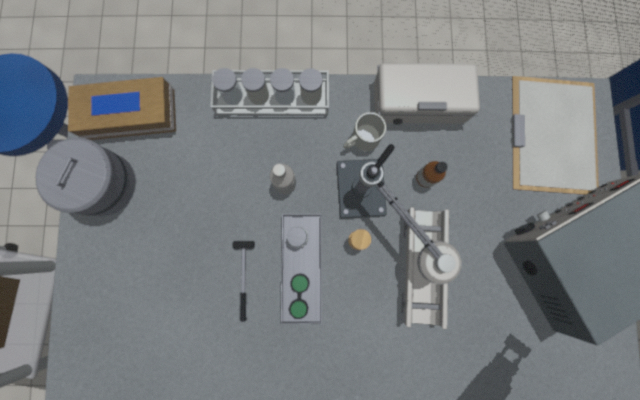

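View pics/t14b.png

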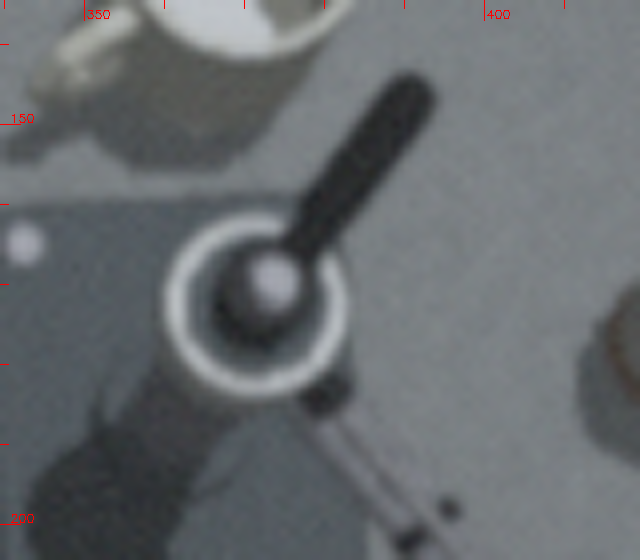

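View pics/s14.png

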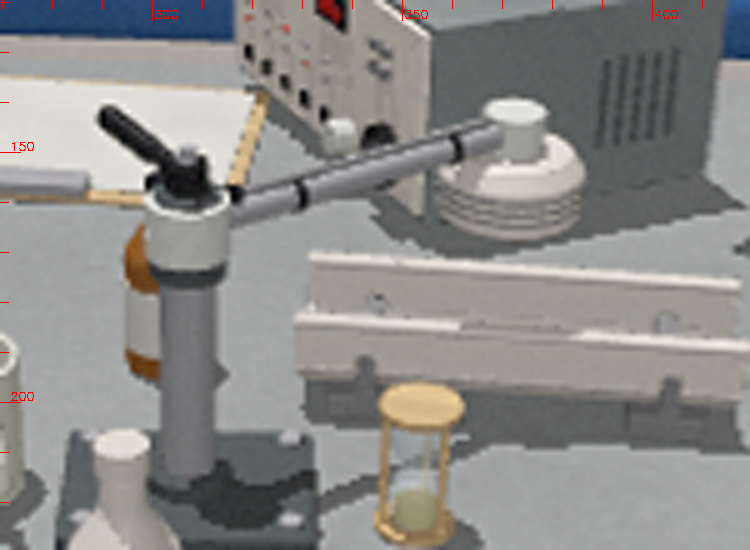

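```bash
python3 - <<'E'
from meas import *
c=eyes.camera("top")
a=onz(c,[[390.3,146.8]],.234)[0]; w=a[:2]-C; print("lever",np.degrees(np.arctan2(w[1],w[0])),np.linalg.norm(w))
p=np.array([0.44843078,-0.18541637]); d=np.array([ 0.99803543,-0.06265256]); n=np.array([-d[1],d[0]])
print("head off mm",1000*(onz(c,[[446.2,262.65]],.198)[0,:2]-p)@n)
print(bot.get_state()["time_s"]); order.job_done()
E
```

```text
lever -37.21976001148014 0.05797863757862013
head off mm 0.02002392682260528
23.9
the job is handed in; nothing more can be done
```

The applicator is ready and handed in at about 24 s: the head hangs over the trough's middle line and the clamp lever is at its stop. I used only pushes with the closed fingertips, boom first, then lever.

- **Head:** judged by the boss on top of it, the head sits about 0.0 mm off the middle line. It did not move while I pushed the lever. The drum's outline was harder to read: it gave between +0.6 and −2.7 mm depending on the height assumed for its edge. The best-fitting width gave +0.6 mm.
- **Lever:** at the end the push force rose to about 14–15 N with no further motion. The camera put the lever at −37.2°. The stop should be at about −37° (−40° plus the stand's measured turn of about 3°).
- **Everything else:** the bottles, mug, sandglass, hammer, jar, goggles and tray look unmoved in the last pictures. The arm is clear and touching nothing.

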